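Shim the rocking bioreactor

TASK

The bioreactor rocks because the foot at one corner of its base plate is too short. Push the white wedge shim along the mat, thin end first, under that short foot until the foot stands on the shim's flat top, past the ramp and near the middle of its width, and the bioreactor stands level and no longer rocks. Push the shim with the fingertips only: do not lift it, do not touch or shove the bioreactor, leave the other things on the mat where they are, and take the hand away at the end.

Things in the scene. Friction and masses are not known exactly. Their poses are not given: they have to be found in the camera images.
- bioreactor: Bench bioreactor, about 4 kg, 400 mm tall, standing loose on the mat: steel base plate 240 x 240 x 12 mm, underside 30 mm above the mat when level; centred column up to 136 mm wide. Black ball feet at x = +-100, y = +-100 mm; the one at (-100, +100) is 9 mm short, so it leans 0.064 rad onto it. Origin: centre of the plate, level with the undersides of the three good feet; z up the column.
- short_foot (a point): Lowest point of the short foot (a black rubber ball of 20 mm radius), at (-100, +100, 9) mm of the bioreactor, under the plate corner on the robot's side and towards the shim, straight below the lock nut whose threaded stem stands 9 mm higher than the others. It rests on the mat at the start with a load of about 4 to 8 N; the opposite foot hangs in the air.
- shim: White rigid plastic wedge on the mat, 0.14 kg, 140 x 50 mm. Origin: centre of its underside; +x to the thin end. Its top ramps from 1 mm at x = +70 mm up to 8.8 mm at x = +10, then is flat at 8.8 mm back to x = -45 (with the foot there the bioreactor is level; the foot stops against the butt block at x = -25). Butt block: x = -45 to -70, full width, 24 mm high.
- shim_tip (a point): Middle of the shim's thin edge, at its underside (x = +70 mm of the shim). At the start it lies some 10 to 110 mm from the short foot and points roughly to it, up to about 0.8 rad askew.
- shim_butt (a point): Centre of the shim's upright flat rear face, 12 mm above the mat (x = -70 mm of the shim): the face to push on. Pushing takes about 1 N while free and 3 to 14 N while the shim lifts the foot.
- mat: Grey bench mat 400 x 640 mm, 4 mm thick, fixed to the bench; the bioreactor, the shim and small bystanders stand on it. Origin: centre of its underside at bench height, so its top is at z = 4 mm.
- beaker: Bystander: glass beaker 72 mm across, 75 mm high, standing on the mat. Origin: centre of its underside.
- clamp_ring: Bystander: steel ring 84 mm across, 14 mm high, lying on the mat. Origin: centre of its underside.
- sample_jar: Bystander: small jar 48 mm across, 60 mm high, standing on the mat on the robot's side. Origin: centre of its underside.
- wrench: Bystander: steel wrench 150 mm long lying on the mat beyond the shim. Origin: middle of its underside.
There are look-alikes about, which are no part of the job. Several things have the shape of the shim; the one meant has the colours described above.

How it is judged:
By the outcome, as a careful person would: the job done as asked, in the order asked, and still so for the second after the job is handed in, with the robot touching nothing.
It also fails if it takes over 64 s, if anything falls off the work surface, if the arm or the gripper's body presses on something with over 40 N, if the wrist force passes 120 N, or if a joint passes its speed limit or range.

ROBOT

A 6-joint arm with a two-finger parallel gripper is mounted at the origin on the work surface. World frame = base frame: x ahead of the robot, y to its left, z up, the work surface at z = 0. Lengths are in mm, angles in degrees, forces in N, time in s.
With the tool pointing down it reaches from about 325 to 925 mm from the base axis. Payload 3.1 kg.
Tool frame: the origin (TCP) lies at the very end of the fingers, on their centre line; the grasp point (between the pads) lies grasp_offset behind it (grasp_offset is the distance from the TCP to the grasp point, in mm); z points along the fingers, x is the direction in which the jaws open and shut, and the axes are right-handed (so a half turn about z gives the same grasp; the last joint's range is limited). The gripper opens to 85 mm and grips with 20 to 120 N. Pads are 22 mm wide; open, the fingers measure 114 mm over their backs; the gripper's body (76 mm by 85 mm) begins 54 mm behind the grasp point. The pads swing forward as they close: fully open they stand 13 mm farther back than shut.
Start: joints at [-6.429, 12.427, 92.441, -0, 75.132, -6.429], TCP at [625.011, 0.021, 231.3] pointing down, gripper open.
Joint ranges: [-157.48, 157.48], [-44.54, 120.13], [17.64, 146.25], [-64.5, 244.5], [7.68, 150.69], [-147.95, 147.95]. Speed limits (degrees/s): [159.86, 159.86, 180, 180, 180, 180].

INTERFACE

Orientations are given as [roll, pitch, yaw] about the fixed x, y, z axes, in that order (R = Rz(yaw) Ry(pitch) Rx(roll)).
In Python, from station import * gives the robot as it stands. Calls block until the motion is done:
- goto(position, orientation): joint-space move of the TCP to a pose.
- move_l(position, attitude=None, speed=150): straight line of the TCP; attitude=None keeps the orientation; speed is the mean speed in mm/s.
- move_j(angles): joint-space move.
- grip(opening, squeeze=None): finger opening in mm; squeeze is the grip in N (None keeps the last); returns when the fingers have stopped.
- wait(seconds).
- solve_ik(position, orientation): joint angles nearest the present ones, or None.
- get_obs(): the state.
- get_image(name): name is "scene" or "side" or "wrist"; returns the picture (420x560x3 uint8, red, green, blue); there is no depth.
- get_calibration(name): a dict with "fx", "fy", "cx", "cy" (pixels), "R" (3x3) and "t" (3): a world point X has camera coordinates R X + t; the wrist camera has in their place "mount" (4x4, takes a point from camera to tool coordinates, whose origin is the TCP and whose axes are the tool frame's). Camera axes: x right, y down, z forward; pixel columns grow to the right and rows downward; lengths in mm; the calibration is good to about 2 mm. A picture is of the moment at which its call begins: read the wrist's pose just before it. get_calibration takes no time and is no camera call.
A pose or a line that the arm cannot do raises Unreachable and nothing moves.
- sign_off(): hands the job in, once; it reports no verdict.
Trained networks look in the newest picture that a camera, given by its name, has taken for a name from the list of things; names that differ only in an ending like _2 or _b are one class to them, and where a whole thing is asked for, a point or a joint stands for the part that bears it (a point fixed in the world has none). Each returns a list of dicts, best first, with "score" (0 to 1); they miss things now and then, are a little off and sometimes report something else, mostly with a low value. They report only what shows in the picture. A call takes as long as a camera call. They do not tell look-alikes from the thing itself.
- spot_in(name, camera): "extent" ([centre column, centre row, width, height] in pixels, round what is visible of it).
- regions_of(name, camera): "region" (420x560 bool, what is visible of it) and "extent" ([centre column, centre row, width, height] in pixels, round what is visible of it).
The state is a dict: "t": time; "joint_pos": joint angles; "qvel": joint speeds; "effort": joint torques, N m; "tcp_pos": TCP position; "ee_rot": TCP orientation; "wrist_force": force on the tool from outside, world axes, zero at the start; "moment": the same for the moment, N m; "grip_width": finger opening in mm.
Only numpy, scipy, OpenCV 4.12 (cv2) and the standard library are available. Lean on these libraries where they do the work, as an engineer would, in place of code of your own. Each camera call takes 0.05 s, during which the arm holds its last target.

## Working session

There is one attempt and no reset: what is moved stays moved. The work goes in short steps, each a Python script; the robot and the scene stay as the last script left them, time stands still between calls to the robot, and variables do not carry over. Pictures are saved under pics/ and viewed, and the job is handed in when it is done.

```bash
ls; mkdir -p pics
python3 - <<'E'
from station import *
import cv2
o=get_obs();print({k:o[k] for k in('t','tcp_pos','ee_rot','grip_width','wrist_force')})
for n in("scene","side","wrist"):
    im=get_image(n);cv2.imwrite(f"pics/{n}0.png",im[:,:,::-1]);c=get_calibration(n);print(n,c)
    for nm in("shim","bioreactor","beaker","clamp_ring","sample_jar","wrench","short_foot","shim_tip","shim_butt"):
        print(nm,[(round(d['score'],2),[int(x) for x in d['extent']]) for d in spot_in(nm,n)])
E
```

```text
pics
{'t': 0.0, 'tcp_pos': array([6.24189638e+02, 1.19314274e-01, 2.29959749e+02]), 'ee_rot': array([-1.79984838e+02,  1.37013141e-01,  1.09080471e-03]), 'grip_width': 85.7506270801869, 'wrist_force': array([0.27077959, 0.4067994 , 0.16571265])}
scene {'fx': 476.0405692614884, 'fy': 476.0405692614884, 'cx': 283.1507297806292, 'cy': 207.5965714046883, 'R': array([[ 2.45884000e-01,  9.69299228e-01, -2.53561841e-04],
       [ 8.63859208e-01, -2.19255463e-01, -4.53513298e-01],
       [-4.39645684e-01,  1.11292622e-01, -8.91249474e-01]]), 't': array([-224.66334099, -410.03436299, 1685.97077089])}
shim [(0.86, [163, 169, 20, 41]), (0.84, [282, 196, 36, 34]), (0.84, [367, 128, 27, 42])]
bioreactor [(0.55, [224, 239, 108, 139])]
beaker [(0.61, [313, 234, 24, 29])]
clamp_ring [(0.61, [348, 221, 22, 22])]
sample_jar [(0.55, [226, 183, 10, 14])]
wrench [(0.86, [337, 255, 48, 34])]
short_foot [(0.88, [225, 241, 106, 137])]
shim_tip [(0.93, [279, 198, 32, 35]), (0.75, [369, 126, 28, 39]), (0.65, [162, 170, 14, 41])]
shim_butt [(0.98, [164, 169, 21, 42]), (0.74, [281, 196, 38, 34]), (0.61, [370, 1
[... 1228 characters left out ...]
2.03075436e-04,  9.59054873e-01,  2.83220249e-01,
        -7.24117292e+01],
       [-7.62923656e-04, -2.83220024e-01,  9.59054658e-01,
        -1.44272539e+02],
       [ 0.00000000e+00,  0.00000000e+00,  0.00000000e+00,
         1.00000000e+00]])}
shim [(0.77, [19, 333, 37, 41]), (0.71, [139, 98, 100, 141])]
bioreactor [(0.85, [248, 282, 259, 274])]
beaker [(0.94, [283, 34, 81, 67])]
clamp_ring [(0.36, [356, 26, 33, 49])]
sample_jar [(0.57, [87, 233, 63, 48])]
wrench [(0.94, [357, 26, 31, 48])]
short_foot [(0.91, [251, 282, 253, 274])]
shim_tip [(0.78, [19, 333, 36, 37]), (0.6, [139, 96, 101, 139])]
shim_butt [(0.91, [20, 331, 36, 44]), (0.72, [139, 96, 102, 137]), (0.42, [87, 235, 61, 49])]
```

View pics/scene0.png

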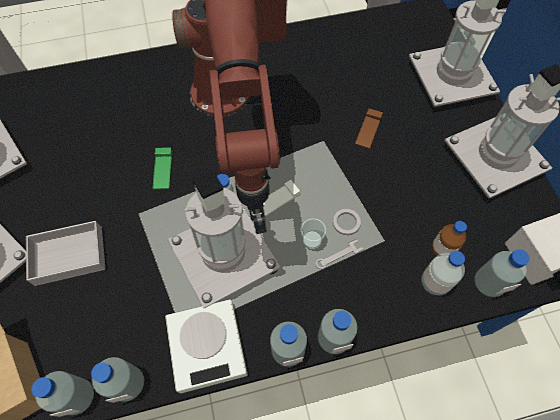

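View pics/side0.png

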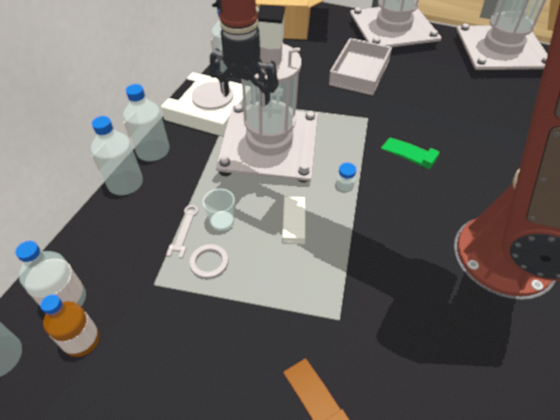

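View pics/wrist0.png

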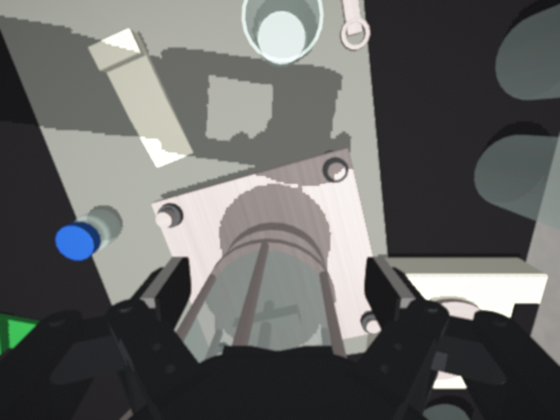

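Candidates for the shim in the scene image are white at (282,196), green at (163,169) and orange at (367,128). The white one is the one described. It also appears at side (294,221) and wrist (139,98). Next I'll take close crops.

Run:
```python
import cv2
def crop(n,x0,y0,x1,y1,s):
    a=cv2.imread(f"pics/{n}0.png")[y0:y1,x0:x1];return cv2.resize(a,None,fx=s,fy=s,interpolation=cv2.INTER_CUBIC)
cv2.imwrite("pics/c_wrist.png",crop("wrist",60,10,260,160+90,3)[:600])
cv2.imwrite("pics/c_side.png",crop("side",200,90,380,260,4)[:600] if 0 else crop("side",210,100,370,250,4))
cv2.imwrite("pics/c_scene.png",crop("scene",160,160,320,310,4))
```

```text
(no output)
```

View pics/c_wrist.png

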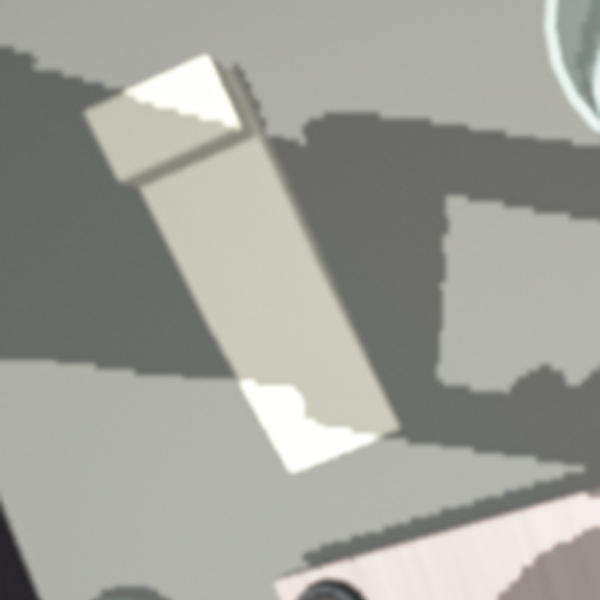

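View pics/c_side.png

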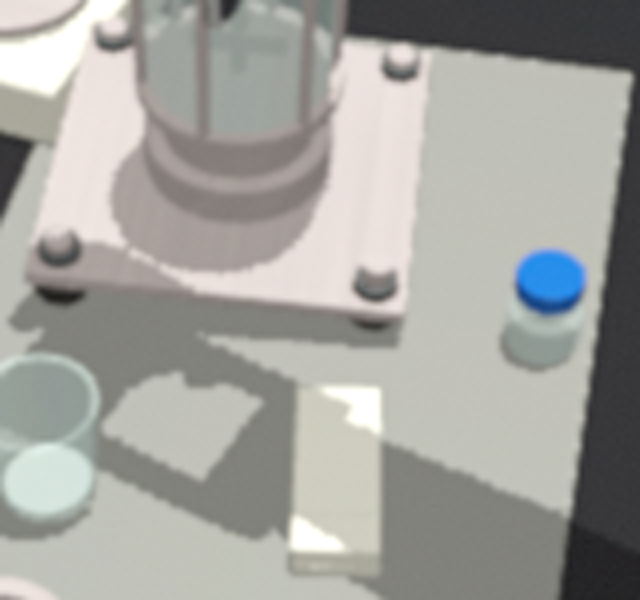

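View pics/c_scene.png

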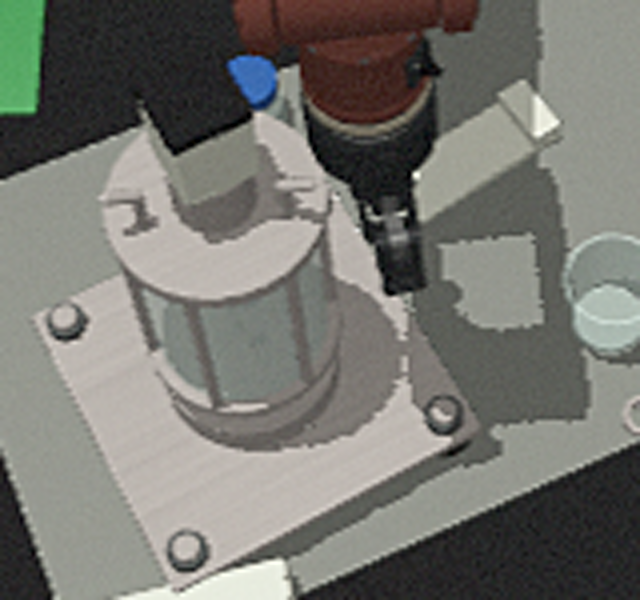

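```bash
cat > geo.py <<'E'
import numpy as np
from scipy.spatial.transform import Rotation as Ro
from scipy.optimize import least_squares
def proj(cal,X,tcp=None,rot=None):
    X=np.atleast_2d(X)
    if 'mount' in cal:
        M=cal['mount'];Rt=Ro.from_euler('xyz',rot,degrees=True).as_matrix()
        T=(X-tcp)@Rt; C=(T-M[:3,3])@M[:3,:3]
    else: C=X@cal['R'].T+cal['t']
    return np.c_[cal['fx']*C[:,0]/C[:,2]+cal['cx'],cal['fy']*C[:,1]/C[:,2]+cal['cy']]
def shim(p,L):  # p=x,y,yaw(rad)
    c,s=np.cos(p[2]),np.sin(p[2]);L=np.atleast_2d(L)
    return np.c_[p[0]+c*L[:,0]-s*L[:,1],p[1]+s*L[:,0]+c*L[:,1],4+L[:,2]]
def bio(p,L,tilt=0.064):
    L=np.atleast_2d(np.array(L,float))
    R0=Ro.from_rotvec(np.array([-1,-1,0])/2**.5*-tilt).as_matrix()
    Q=L@R0.T
    if (R0@np.array([-100,100,0]))[2]>0: Q=L@R0
    c,s=np.cos(p[2]),np.sin(p[2])
    return np.c_[p[0]+c*Q[:,0]-s*Q[:,1],p[1]+s*Q[:,0]+c*Q[:,1],4+Q[:,2]]
E
cat > fit0.py <<'E'
from station import *
from geo import *
T=np.array([624.19,.12,229.96]);Rr=[-179.985,.137,0]
W,S,C=[get_calibration(n) for n in("wrist","side","scene")]
tl,tr=[70,-25,1],[70,25,1]
# looking along +x of shim, left = +y
ob=[(W,[[70,-25,.5],[70,25,.5],[-70,-25,24],[-70,25,24],[-45,-25,24],[-45,25,24]],[(157.7,167.3),(193.3,152.7),(88.3,46.7),(129,27.7),(101,70.7),(141,53.3)]),
    (S,[[70,25,.5],[70,-25,.5],[-70,25,24],[-70,-25,24],[-70,25,0],[-70,-25,0]],[(284.5,197),(305,196.7),(282.5,237.5),(305,237.8),(282,242.5),(304.5,243.3)])]
def run(ob,f,p0):
    def r(p): return np.concatenate([(proj(c,f(p,L),T,Rr)-np.array(q)).ravel() for c,L,q in ob])
    s=least_squares(r,p0,x_scale=[1,1,.01],loss='soft_l1');return s.x,r(s.x).reshape(-1,2).round(1)
for o in(ob[:1],ob[1:],ob):
    p,e=run(o,shim,[520,170,-1]);print('shim',p.round(2),np.degrees(p[2]),'tip',shim(p,[70,0,0])[0].round(1));print(e.tolist())
A,B,Cc,D=[-120,120,42],[120,120,42],[120,-120,42],[-120,-120,42]
ob2=[(W,[A,B],[(152,203.5),(348,149)]),(S,[A,B,D],[(311.5,176),(217,167.5),(317.5,113.5)]),(C,[B,Cc,D],[(279.5,267),(203.7,307),(168.7,239.5)])]
for o in([ob2[0]],[ob2[1]],[ob2[2]],ob2):
    p,e=run(o,bio,[650,0,.2]);print('bio',p.round(2),np.degrees(p[2]),'foot',bio(p,[-100,100,9])[0].round(1));print(e.tolist())
E
python3 fit0.py
```

```text
shim [471.17  89.96  -1.21] -69.33107901890307 tip [495.9  24.5   4. ]
[[-0.1, -0.3], [0.3, 0.1], [-0.4, 0.1], [0.8, 0.2], [-1.0, 0.2], [0.2, -0.5]]
shim [470.89  91.23  -1.21] -69.40052159848975 tip [495.5  25.7   4. ]
[[0.1, -0.5], [-0.2, 0.3], [-0.1, -0.5], [-0.2, -0.2], [0.5, 0.6], [-0.1, 0.4]]
shim [471.17  90.09  -1.21] -69.35074768181464 tip [495.9  24.6   4. ]
[[-0.1, -0.4], [0.3, 0.1], [-0.4, -0.0], [0.8, 0.1], [-1.0, 0.1], [0.2, -0.6], [0.1, -0.9], [-0.2, -0.1], [0.1, -1.0], [-0.1, -0.7], [0.6, 0.2], [0.0, -0.0]]
bio [ 6.2188e+02 -1.0757e+02  2.8000e-01] 15.902136901209264 foot [498.1 -38.7   3.9]
[[-1.4, 0.4], [1.1, -0.2]]
bio [ 6.2197e+02 -1.0695e+02  3.0000e-01] 16.91768138695826 foot [496.9 -40.2   3.9]
[[0.7, 1.0], [-0.8, -0.1], [0.1, -1.9]]
bio [ 6.2373e+02 -1.0282e+02  2.8000e-01] 15.964675899763643 foot [499.8 -34.    3.9]
[[1.4, -0.2], [-0.2, 1.0], [-0.9, -1.0]]
bio [ 6.2254e+02 -1.0670e+02  2.8000e-01] 16.328584608275133 foot [498.2 -38.7   3.9]
[[-1.3, 0.6], [0.8, -1.5], [-0.1, 1.3], [-1.5, -0.5], [0.3, -1.6], [0.1, -0.6], [-1.3, 1.0], [-2.4, -0.7]]
```

```bash
cat >> geo.py <<'E'
def hand_pose(p,gap,z):   # TCP pose behind butt
    u=np.array([np.cos(p[2]),np.sin(p[2])]);q=np.array(p[:2])-(70+gap)*u
    return [q[0],q[1],z],[180,0,np.degrees(p[2])+90]
E
python3 - <<'E'
from station import *
from geo import *
import cv2,station
W=get_calibration("wrist");T=np.array([624.19,.12,229.96]);Rr=[-179.985,.137,0]
# jar/beaker rough bases: invert side view onto z=4
S=get_calibration("side")
def back(c,u,v,z):
    d=c['R'].T@np.array([(u-c['cx'])/c['fx'],(v-c['cy'])/c['fy'],1]);o=-c['R'].T@c['t'];return (o+d*(z-o[2])/d[2])[:2].round(0)
print('jar',back(S,348-2,176+8,10),'beaker',back(S,222,220,4))
try: print('grasp_offset',grasp_offset)
except Exception as e: print(e)
p=np.array([471.2,90.1,np.radians(-69.35)])
P,A=hand_pose(p,35,120);print(P,A)
grip(20)
move_l([P[0]+40,P[1]+20,200],A,speed=150)
move_l(P,A,speed=150)
P,A=hand_pose(p,35,9);move_l(P,A,speed=80)
o=get_obs();print(o['t'],o['tcp_pos'],o['ee_rot'],o['grip_width'],o['wrist_force'])
for n in("wrist","side","scene"): cv2.imwrite(f"pics/{n}1.png",get_image(n)[:,:,::-1])
a=cv2.imread("pics/side1.png")[120:270,220:380];cv2.imwrite("pics/c_side1.png",cv2.resize(a,None,fx=4,fy=4,interpolation=2))
E
```

```text
jar [390. -58.] beaker [628. 159.]
grasp_offset 18.700000000000003
[np.float64(434.1708700606955), np.float64(188.35397465720206), 120] [180, 0, np.float64(20.650000000000006)]
6.3 [434.78623246 188.53181462   9.55976461] [ 1.79992373e+02 -7.54829101e-02  2.06524126e+01] 19.852234835417985 [-0.88892681  0.18623248 -0.0251703 ]
```

View pics/wrist1.png

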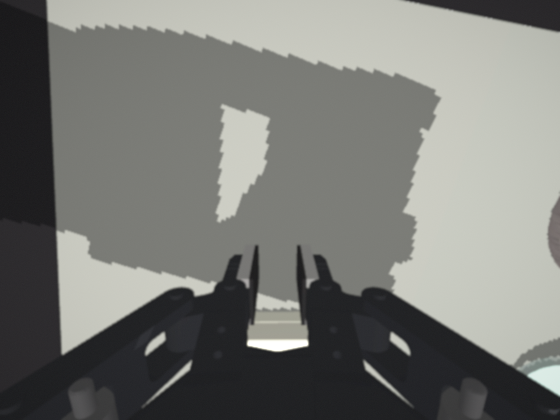

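View pics/c_side1.png

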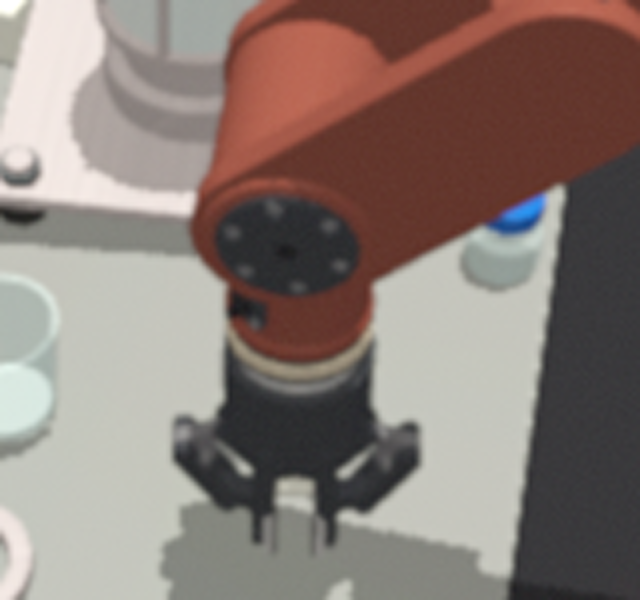

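```bash
cat > push1.py <<'E'
from station import *
from geo import *
import cv2
foot=np.array([498.2,-38.6])
p=np.array([471.2,90.1,np.radians(-69.35)])
# plan: arc s1 with rotation d, then straight; end foot at local (-10,0)
s1=52.
def arc(p,s,d,f):
    k=d/s; x,y,th=p; n=200; ds=s*f/n
    for i in range(n):
        th+=k*ds/2; x+=np.cos(th)*ds; y+=np.sin(th)*ds; th+=k*ds/2
    return np.array([x,y,th])
from scipy.optimize import brentq
def lat(d):
    q=arc(p,s1,d,1); v=foot-q[:2]; return -np.sin(q[2])*v[0]+np.cos(q[2])*v[1]
d=brentq(lat,-.5,.2);q=arc(p,s1,d,1);print('turn',np.degrees(d),'end',q,np.degrees(q[2]))
grip(30)
P,A=hand_pose(p,12,9);move_l(P,A,speed=80)
for f in(.2,.4,.6,.8,1):
    P,A=hand_pose(arc(p,s1,d,f),11,9);move_l(P,A,speed=50)
    print(get_obs()['wrist_force'].round(1))
o=get_obs();print(o['t'],o['tcp_pos'],o['ee_rot'],o['grip_width'])
for n in("wrist","side","scene"): cv2.imwrite(f"pics/{n}2.png",get_image(n)[:,:,::-1])
print(regions_of("shim","side")[0]['extent'])
a=cv2.imread("pics/side2.png")[120:270,220:380];cv2.imwrite("pics/c_side2.png",cv2.resize(a,None,fx=4,fy=4,interpolation=2))
E
python3 push1.py
```

```text
turn -10.963252819815718 end [484.7853895   39.98815147  -1.40173069] -80.31325281981394
[-0.   1.   0.6]
[-0.6 -1.1 -0.3]
[ 0.2 -1.  -0.1]
[-0.2  0.4  0.5]
[-0.3 -0.4  0.2]
9.0 [471.38072349 119.46944449   9.02306832] [ 1.79993676e+02 -4.88336405e-03  9.64771263e+00] 30.107951482699736
[319.0, 391.2, 59.8, 57.5]
```

View pics/wrist2.png

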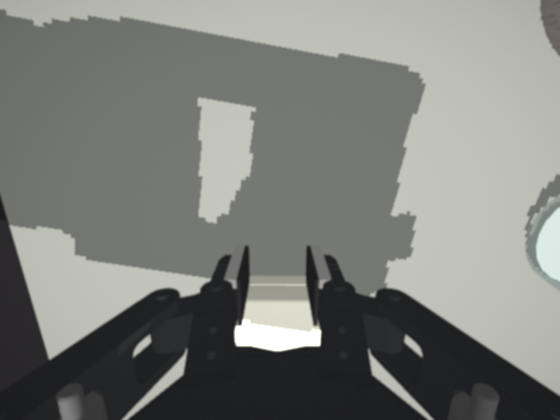

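View pics/c_side2.png

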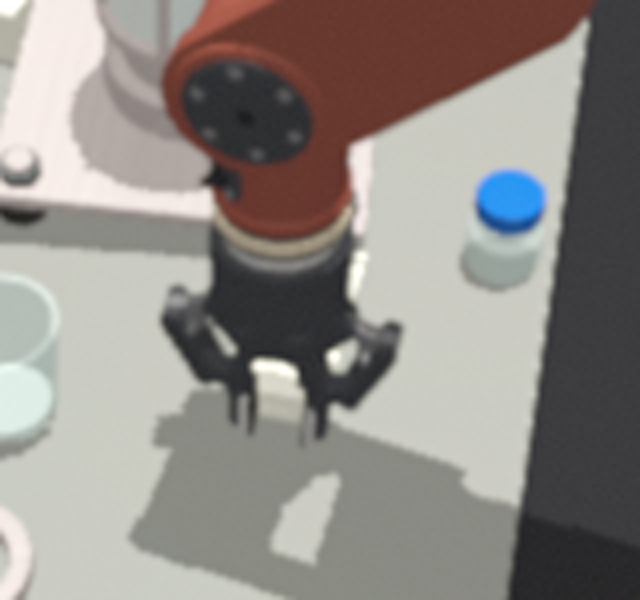

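View pics/scene2.png

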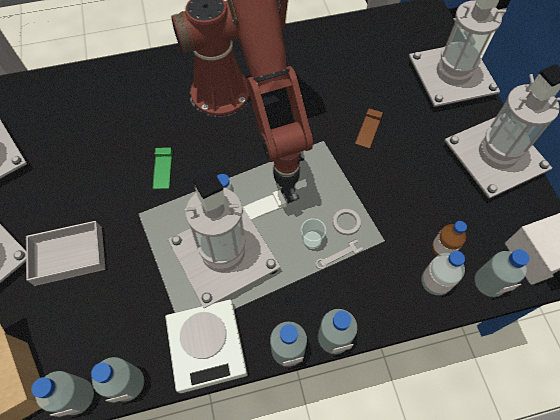

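Run:
```python
from station import *
from geo import *
import cv2
p=np.array([484.8,40,np.radians(-80.3)])
P,A=hand_pose(p,40,9);move_l(P,A,speed=150)
P,A=hand_pose(p,40,60);move_l(P,A,speed=200)
move_l([488,25,230],A,speed=200)
wait(.2)
o=get_obs();print(o['t'],o['tcp_pos'].tolist(),o['ee_rot'].tolist())
for n in("wrist","side","scene"): cv2.imwrite(f"pics/{n}3.png",get_image(n)[:,:,::-1])
a=cv2.imread("pics/wrist3.png")
cv2.imwrite("pics/c_wrist3.png",cv2.resize(a[40:240,150:400],None,fx=3,fy=3,interpolation=2))
a=cv2.imread("pics/side3.png")[100:250,210:370];cv2.imwrite("pics/c_side3.png",cv2.resize(a,None,fx=4,fy=4,interpolation=2))
```

```text
11.3583 [487.2626286167225, 25.57050951856826, 228.83924830083964] [-179.96048359388917, 0.11907756585264304, 9.750330560585153]
```

View pics/wrist3.png

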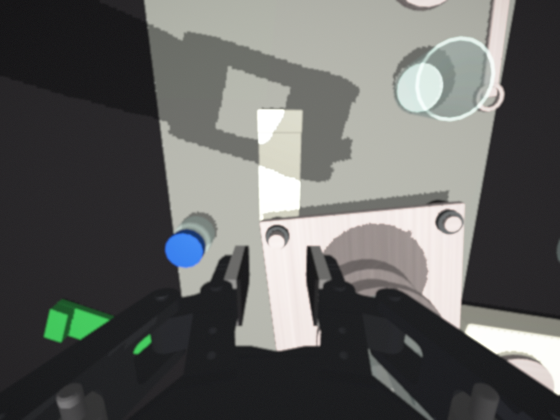

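View pics/c_wrist3.png

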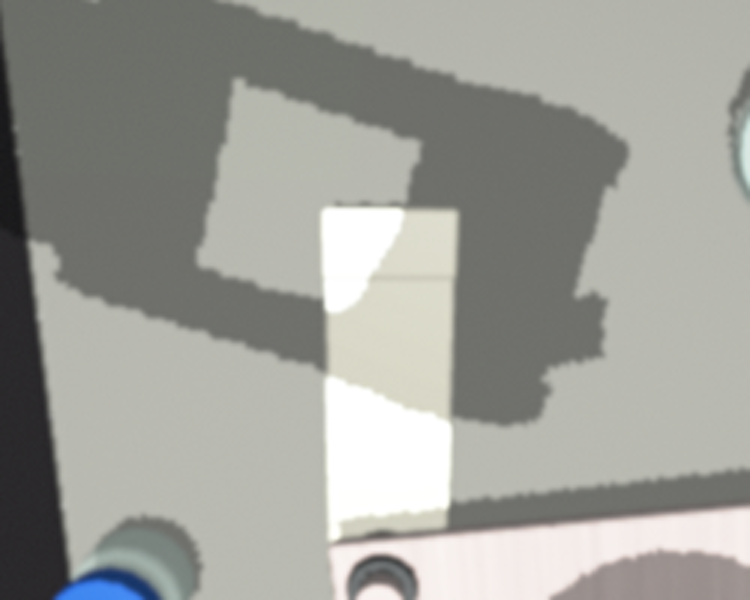

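View pics/c_side3.png

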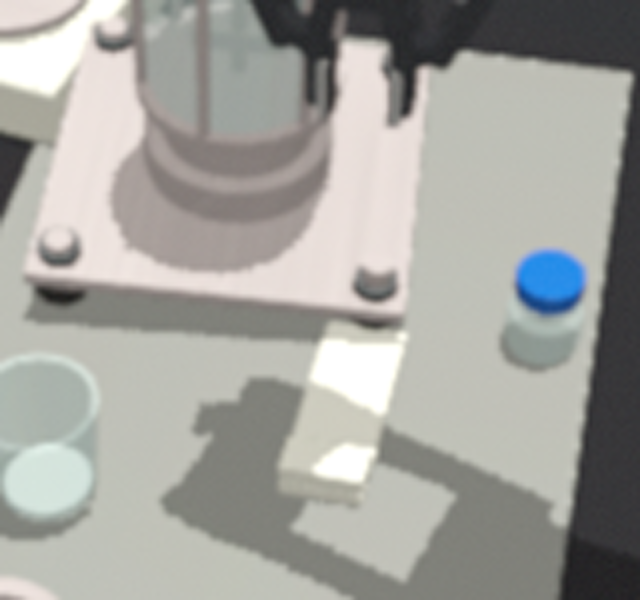

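```bash
cat > fit3.py <<'E'
from station import *
from geo import *
T=np.array([487.26,25.57,228.84]);Rr=[-179.96,.119,9.75]
W,S,C=[get_calibration(n) for n in("wrist","side","scene")]
ob=[(W,[[-70,-25,24],[-70,25,24],[-45,-25,24],[-45,25,24],[70,-25,.5]],[(257,109.3),(303,109.7),(257.7,132.3),(302,132.7),(259.7,220)]),
    (S,[[-70,25,24],[-70,-25,24],[-70,25,0],[-70,-25,0],[70,-25,.5]],[(280,216.8),(300.8,221.8),(280.3,221.8),(300,225.8),(311.8,182.5)])]
def run(ob,f,p0):
    def r(p): return np.concatenate([(proj(c,f(p,L),T,Rr)-np.array(q)).ravel() for c,L,q in ob])
    s=least_squares(r,p0,x_scale=[1,1,.01],loss='soft_l1');return s.x,r(s.x).reshape(-1,2).round(1)
for o in(ob[:1],ob[1:],ob):
    p,e=run(o,shim,[485,40,-1.4]);print('shim',p.round(2),np.degrees(p[2]).round(1),'tip',shim(p,[70,0,0])[0].round(1));print(e.tolist())
sp=p
A,B,Cc,D=[-120,120,42],[120,120,42],[120,-120,42],[-120,-120,42]
ob2=[(W,[A,B],[(260.5,221.5),(464,203)]),(S,[A,B,D],[(311.5,176),(217,167.5),(317.5,113.5)]),(C,[B,Cc,D],[(279.5,267),(203.7,307),(168.7,239.5)])]
for o in([ob2[0]],[ob2[1]],ob2):
    p,e=run(o,bio,[650,0,.2]);f=bio(p,[-100,100,9])[0];print('bio',p.round(2),np.degrees(p[2]).round(1),'foot',f.round(1));print(e.tolist())
    v=f[:2]-sp[:2];c,s=np.cos(sp[2]),np.sin(sp[2]);print('foot in shim',c*v[0]+s*v[1],-s*v[0]+c*v[1])
print('nut px pred',proj(W,bio(p,[-100,100,52]),T,Rr))
E
python3 fit3.py
```

```text
shim [486.43  39.54  -1.41] -80.9 tip [497.5 -29.6   4. ]
[[0.6, -0.3], [-0.4, -0.2], [0.1, -0.1], [-0.2, -0.0], [-0.1, 1.1]]
shim [485.32  40.03  -1.4 ] -80.4 tip [497. -29.   4.]
[[-0.2, -0.6], [0.1, -1.8], [-0.4, 0.7], [0.6, 0.4], [-0.0, 0.6]]
shim [486.26  39.54  -1.41] -80.8 tip [497.5 -29.5   4. ]
[[0.3, -0.3], [-0.7, -0.3], [-0.1, -0.1], [-0.4, -0.1], [-0.1, 1.1], [-0.7, -1.0], [-0.4, -2.1], [-0.9, 0.3], [0.1, 0.2], [-0.1, 0.4]]
bio [ 6.2321e+02 -1.0682e+02  2.8000e-01] 16.0 foot [499.2 -38.2   3.9]
[[-1.2, 0.1], [1.1, 0.1]]
foot in shim 78.80916381953345 0.31151296028757613
bio [ 6.2197e+02 -1.0695e+02  3.0000e-01] 16.9 foot [496.9 -40.2   3.9]
[[0.7, 1.0], [-0.8, -0.1], [0.1, -1.9]]
foot in shim 80.46366351383465 -2.273183616607067
bio [ 6.2300e+02 -1.0638e+02  2.8000e-01] 16.3 foot [498.7 -38.3   3.9]
[[-1.7, 0.2], [0.6, -0.7], [-0.4, 1.4], [-1.7, -0.5], [0.1, -1.5], [0.2, -0.4], [-1.2, 1.1], [-2.2, -0.7]]
foot in shim 78.8169349028989 -0.19630109805224905
nut px pred [[276.58381954 238.56286738]]
```

```bash
cat > push2.py <<'E'
from station import *
from geo import *
import cv2
p=np.array([486.2,39.6,np.radians(-80.7)]);u=np.array([np.cos(p[2]),np.sin(p[2]),0])
P,A=hand_pose(p,40,60);move_l(P,A,speed=200)
P,A=hand_pose(p,40,9);move_l(P,A,speed=120)
P,A=hand_pose(p,13,9);move_l(P,A,speed=80)
for s in(10,20,30,40,50,60,70,80,86,91):
    P,A=hand_pose(p+u*s*[1,1,0],11,9);move_l(P,A,speed=25)
    o=get_obs();print(s,round(o['t'],1),o['wrist_force'].round(1),(o['tcp_pos']-P).round(1))
    if np.linalg.norm(o['wrist_force'])>30: print('HIGH');break
for n in("wrist","side","scene"): cv2.imwrite(f"pics/{n}4.png",get_image(n)[:,:,::-1])
# back off and view
P,A=hand_pose(p+u*s*[1,1,0],45,9);move_l(P,A,speed=100)
P,A=hand_pose(p+u*s*[1,1,0],45,60);move_l(P,A,speed=150)
move_l([488,25,230],A,speed=200);wait(.2)
o=get_obs();print(o['t'],o['tcp_pos'].tolist(),o['ee_rot'].tolist())
for n in("wrist","side","scene"): cv2.imwrite(f"pics/{n}5.png",get_image(n)[:,:,::-1])
a=cv2.imread("pics/wrist5.png");cv2.imwrite("pics/c_wrist5.png",cv2.resize(a[90:290,180:430],None,fx=3,fy=3,interpolation=2))
a=cv2.imread("pics/side5.png")[90:240,210:370];cv2.imwrite("pics/c_side5.png",cv2.resize(a,None,fx=4,fy=4,interpolation=2))
E
python3 push2.py
```

```text
10 14.4 [-1.1  7.1  1.3] [-0.3  1.8  0.1]
20 15.0 [-0.7  6.6  1.3] [-0.4  1.8  0. ]
30 15.5 [-0.5  6.7  1.3] [-0.4  1.8  0. ]
40 16.1 [-2.2  6.2  1.8] [-0.4  1.7  0. ]
50 16.6 [-0.8  6.1  2.9] [-0.4  1.7  0.1]
60 17.2 [-2.3  6.4  2.4] [-0.5  1.6  0. ]
70 17.7 [-1.3  7.3  2.3] [-0.6  2.1  0. ]
80 18.3 [-2.4 12.1  3.7] [-1.   3.4  0.1]
86 18.6 [-2.6 12.3  4.3] [-1.1  3.4  0. ]
91 19.0 [-1.7 12.6  4.7] [-1.1  3.4  0.1]
21.3583 [487.0178057771592, 25.26256456540296, 228.3486209845546] [-179.9536208197373, 0.1713335569856498, 9.316048024829282]
```

View pics/c_wrist5.png

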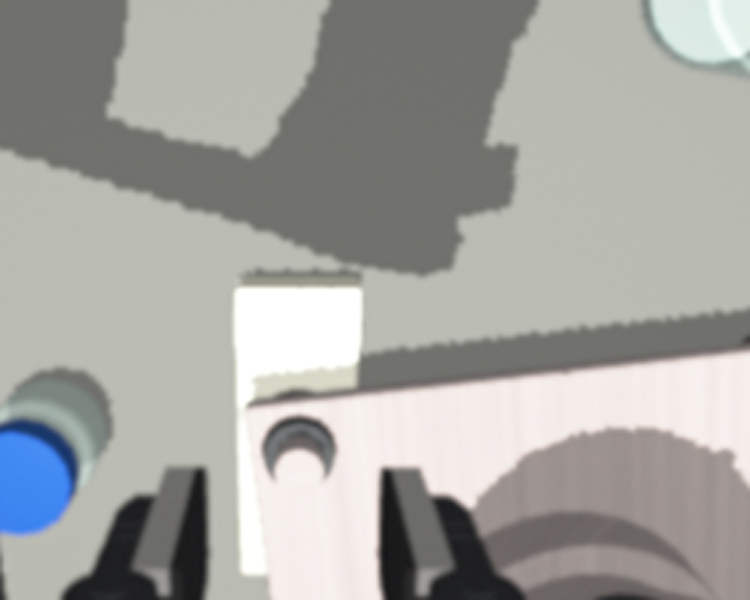

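View pics/c_side5.png

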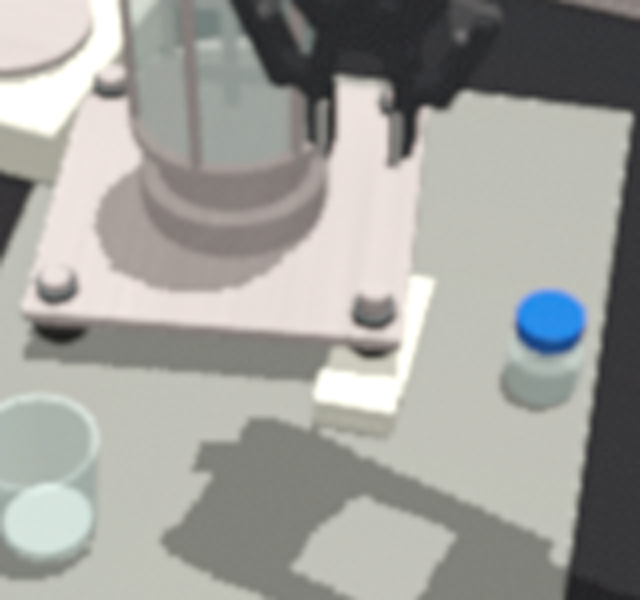

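View pics/scene5.png

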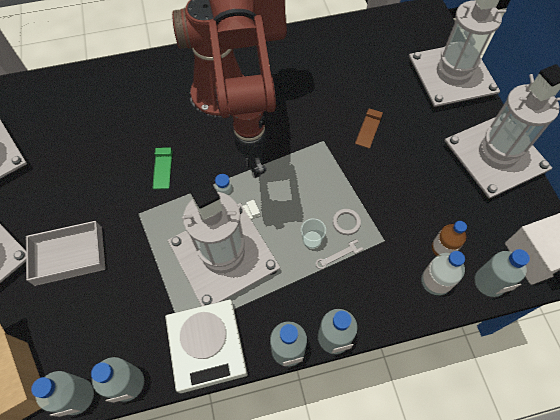

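Run:
```python
import cv2
a=cv2.imread("pics/wrist5.png");b=cv2.imread("pics/side5.png");s=cv2.imread("pics/side0.png")
cv2.imwrite("pics/d_w5.png",cv2.resize(a[150:290,240:330],None,fx=4,fy=4,interpolation=2))
cv2.imwrite("pics/d_s5.png",cv2.resize(b[150:205,265:335],None,fx=10,fy=10,interpolation=2))
cv2.imwrite("pics/d_w5r.png",a[100:420,240:560])
c0=cv2.imread("pics/scene0.png")[160:310,160:300];c5=cv2.imread("pics/scene5.png")[160:310,160:300]
cv2.imwrite("pics/d_sc.png",cv2.resize(cv2.hconcat([c0,c5]),None,fx=2.8,fy=2.8,interpolation=2))
```

```text
(no output)
```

View pics/d_s5.png

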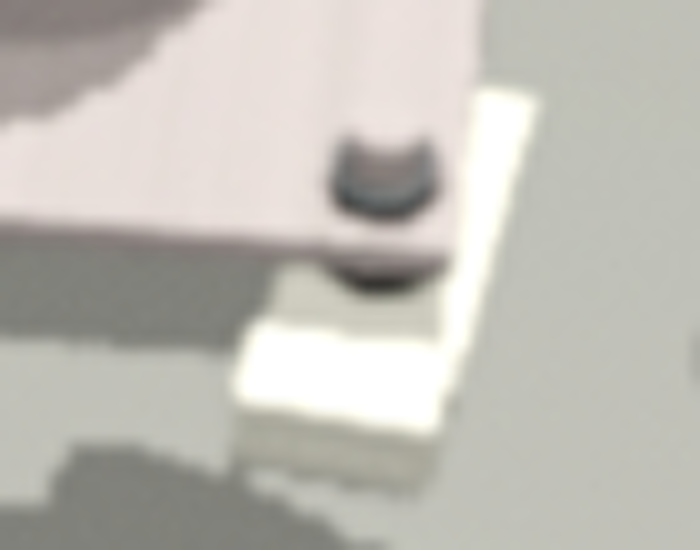

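View pics/d_w5.png

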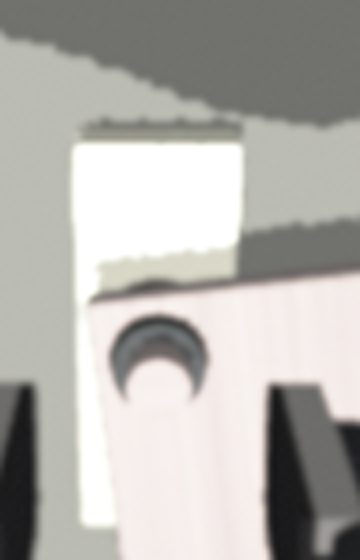

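View pics/d_w5r.png

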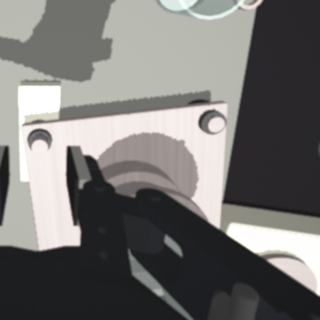

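View pics/d_sc.png

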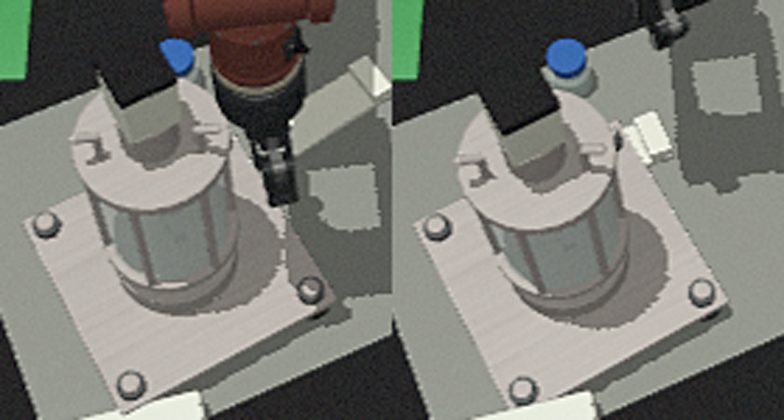

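```bash
cat > fit5.py <<'E'
from station import *
from geo import *
T=np.array([487.02,25.26,228.35]);Rr=[-179.954,.171,9.316]
W,S,C=[get_calibration(n) for n in("wrist","side","scene")]
ob=[(W,[[-70,-25,24],[-70,25,24],[70,-25,.5]],[(258.3,185.8),(300.8,185.5),(260.5,281.3)]),
    (S,[[-70,25,24],[-70,-25,24],[-45,25,24],[-45,-25,24],[-70,25,0],[-70,-25,0],[70,-25,.5]],[(288.3,190),(308.7,193.3),(289.8,182.2),(309.5,184.2),(288,196.5),(306.8,199.5),(319,160.2)])]
def run(ob,f,p0):
    def r(p): return np.concatenate([(proj(c,f(p,L),T,Rr)-np.array(q)).ravel() for c,L,q in ob])
    s=least_squares(r,p0,x_scale=[1,1,.01,.01][:len(p0)],loss='soft_l1');return s.x,r(s.x).reshape(-1,2).round(1)
for o in(ob[:1],ob[1:],ob):
    p,e=run(o,shim,[500,-50,-1.4]);print('shim',p.round(2),np.degrees(p[2]).round(1));print(e.tolist())
    if len(o)==1 and o[0][0] is W: sp=p
    
A,B,Cc,D=[-120,120,42],[120,120,42],[120,-120,42],[-120,-120,42]
# nut bases in scene/side too
def b(t): return lambda p,L: bio(p,L,t)
ob2=[(W,[A,B],[(262,225),(467,202)]),(S,[A,B,D],[(310,174.8),(216,168),(316,117.5)]),(C,[B,Cc,D],[(279.6,267.9),(203.7,309),(168.7,240)])]
for t in(0,.03,.064):
  for o in([ob2[0]],ob2):
    p,e=run(o,b(t),[620,-100,.28]);f=bio(p,[-100,100,9],t)[0];print(t,'bio',p.round(2),np.degrees(p[2]).round(1),'foot',f.round(1),'rms',(e**2).mean()**.5);
    v=f[:2]-sp[:2];c,s=np.cos(sp[2]),np.sin(sp[2]);print('  foot in shim',c*v[0]+s*v[1],-s*v[0]+c*v[1])
E
python3 fit5.py
```

```text
shim [499.95 -46.77  -1.41] -81.0
[[0.2, 0.1], [-0.4, 0.6], [0.2, -1.5]]
shim [498.3  -43.45  -1.42] -81.1
[[-0.4, -0.4], [-0.7, -0.1], [0.4, -0.0], [0.6, 1.5], [-0.2, -0.5], [0.8, 0.1], [-0.5, 0.1]]
shim [499.57 -45.98  -1.41] -81.1
[[-0.0, -0.6], [-0.6, -0.0], [0.1, -2.0], [-0.5, -1.3], [-0.8, -1.0], [0.4, -0.8], [0.5, 0.6], [-0.2, -1.4], [0.7, -0.8], [-0.7, -0.7]]
0 bio [ 6.2308e+02 -1.0572e+02  2.8000e-01] 16.1 foot [499.3 -37.3  13. ] rms 0.744983221287567
  foot in shim -9.430822481506432 0.8197856313743777
0 bio [ 6.2310e+02 -1.0491e+02  2.8000e-01] 16.2 foot [499.2 -36.8  13. ] rms 1.7217360424873496
  foot in shim -9.989706878214545 0.7917100202848215
0.03 bio [ 6.2503e+02 -1.0697e+02  2.9000e-01] 16.5 foot [500.6 -39.4   8.8] rms 0.5338539126015656
  foot in shim -7.163268403838573 1.7372536032559711
0.03 bio [ 6.2483e+02 -1.0634e+02  2.9000e-01] 16.6 foot [500.3 -38.9   8.8] rms 1.785707142842857
  foot in shim -7.750821376099141 1.5813815583863458
0.064 bio [ 6.2714e+02 -1.0834e+02  3.0000e-01] 17.0 foot [502.1 -41.8   3.9] rms 0.2872281323269015
  foot in shim -4.628262809341932 2.856853708282165
0.064 bio [ 6.2667e+02 -1.0778e+02  2.9000e-01] 16.9 foot [501.7 -41.    3.9] rms 1.9196353820452465
  foot in shim -5.409549055401341 2.5958305630019027
```

Run:
```python
from station import *
from geo import *
C=get_calibration("scene")
q=[0,0,300]
print('pred head shift if level', proj(C,bio([623.1,-105.5,.283],q,0))-proj(C,bio([623,-106.6,.283],q)))
import cv2
a=cv2.imread("pics/scene0.png",0).astype('f4');b=cv2.imread("pics/scene5.png",0)
t=cv2.imread("pics/scene0.png",0)[198:225,188:212]
# lid front rim + rods patch, matched
for (x0,y0,x1,y1) in((186,205,216,236),(195,238,240,268)):
    t=cv2.imread("pics/scene0.png",0)[y0:y1,x0:x1];r=cv2.matchTemplate(b[y0-20:y1+20,x0-20:x1+20],t,cv2.TM_CCOEFF_NORMED);m=cv2.minMaxLoc(r);print(m[1],np.array(m[3])-20)
move_l([460,80,230],None,speed=200);wait(.5)
for n in("scene","side"):
    im=get_image(n)[:,:,::-1];cv2.imwrite(f"pics/{n}6.png",im)
    print(n,'motion since',np.abs(im.astype(int)-cv2.imread(f"pics/{n}5.png"))[180:300,170:280].mean() if n=="scene" else '')
    for nm in("beaker","clamp_ring","sample_jar","wrench"):
        print(nm,[[int(x) for x in d['extent']] for d in spot_in(nm,n)[:1]])
o=get_obs();print(o['t'],o['tcp_pos'],o['wrist_force'])
s=cv2.imread("pics/side6.png")[0:240,150:400];cv2.imwrite("pics/d6.png",cv2.resize(s,None,fx=2.4,fy=2.4,interpolation=2))
```

```text
pred head shift if level [[-2.13213647  6.78583941]]
0.8596294522285461 [-2  7]
0.8173998594284058 [-1  3]
scene motion since 5.305353535353535
beaker [[313, 235, 21, 35]]
clamp_ring [[347, 222, 27, 31]]
sample_jar [[338, 252, 48, 32]]
wrench [[339, 255, 49, 27]]
side motion since 
beaker [[220, 209, 34, 43]]
clamp_ring [[210, 260, 37, 32]]
sample_jar [[344, 174, 21, 26]]
wrench [[183, 232, 27, 59]]
22.9667 [459.99314411  80.05776171 229.99624093] [ 0.59590689 -0.94358194 -0.15251555]
```

View pics/d6.png

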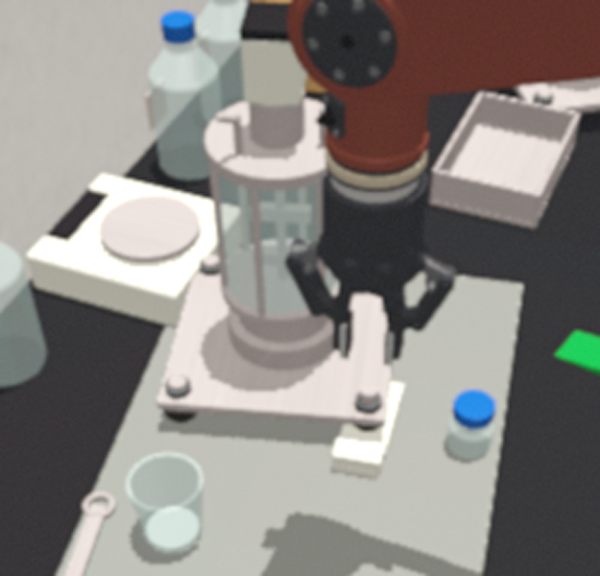

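Run:
```python
from station import *
sign_off();print(get_obs()['t'])
```

```text
the job is handed in; nothing more can be done
the job is handed in; nothing more can be done
```

The white shim is under the short foot and, by my last checks, the bioreactor stands level. I handed the job in at about 23 s on the robot's clock. I pushed the shim with two fingertips on its rear face: a turn of about 11° while it was free, then about 90 mm straight in. After that I took the hand away.

**Last checks:**
- **Foot on the shim:** the foot sits at about x = -9.5 mm along the shim, on the flat top. It is about 1 mm off the middle of the width, with an uncertainty of about 2–3 mm.
- **Level:** the bioreactor's head moved by (-2, +7) px in the scene view, against a prediction of (-2.1, +6.8) px for standing level.
- **Not shoved:** the three visible plate corners stayed within about 2 px in the scene view, much of which is the plate levelling.
- **Other things on the mat:** they are where they were, with the blue jar cap at the same pixel in the side view.
- **Forces:** the wrist force read at most about 14 N while pushing and close to zero after the hand was clear.

**What disagreed or was not tested:**
- The side camera put the shim about 3–4 mm from the wrist camera's estimate. Either way the foot is on the flat top.
- Plate corners alone could not confirm the tilt, so levelness rests on the head shift and the foot standing on the flat.
- In the last scene picture the detector reported the jar at the wrench's position, which was a false report. The side view shows the jar unmoved.
- I did not test by touch whether the bioreactor still rocks.

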